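# Clear the die-head case and hold its lid half open

## Task

I need to look into the steel die-head case, but a pipe coupling has been left standing on its lid. First take the coupling off and stand it on end in the shallow steel tray, setting it down rather than dropping it; then raise the lid, which has a pull bar in front, to 45 degrees without ever letting it drop, and leave the other things on the bench where they are. Nothing else keeps the lid up, so finish while still holding it at 45 degrees with the gripper's fingers.

Things in the scene. Friction and masses are not known exactly. Their poses are not given: they have to be found in the camera images.
- chest: Die-head case: a fixed grey sheet-steel box, 200 mm deep (its x), 260 mm wide (its y), 121 mm high. Origin at the centre of its underside, on the bench; its -x side is the front (roughly towards the robot), z up. The lid lies on top; with the lid shut the lid's upper face is 126 mm above the bench.
- lid (a joint): Angle of the case's lid in rad: 0 shut, growing as the front edge rises (45 degrees = 0.785), stopped at 1.3. The hinge runs along the case's y axis at its far (+x) upper rim. Nothing holds the lid: it falls shut from any angle. The lid weighs about 0.6 kg (0.4 to 0.85).
- lid_bar (a point): Middle of the lid's pull bar, on the bar's centre line: a round steel bar 12 mm thick and 120 mm long, parallel to the case's y axis, held by two 12 mm arms at its ends 55 mm in front of the lid's front edge. 255 mm from the hinge line, level with the lid, 127 mm above the bench when shut, open space above, below and on both sides of it. Moves with the lid.
- lid_hinge (a point): Middle of the lid's hinge line, 121 mm above the bench, at the far upper rim of the case (100 mm along the case's +x from its centre). The bar's centre line lies 6 mm above this line's height when shut, 255 mm in front of it, and runs round it in a circle.
- coupling_mid (a point): Centre (half-way up) of the loose steel pipe coupling: a plain tube 48 mm outside, 34 mm inside diameter, 55 mm high, about 0.35 kg (0.25 to 0.5). It starts standing on end on the lid. z along its axis; its centre is 27.5 mm above what it stands on.
- tray: Shallow dark-steel tray fixed on the bench, 180 mm (its x) by 160 mm (its y), 25 mm high, walls 4 mm thick, open on top and empty; its inner floor is 4 mm above the bench. Origin at the centre of its underside.
- oil_bottle: Bystander: white plastic bottle with a black cap, 56 mm diameter, 150 mm high, loose. Origin at its underside's centre.
- cup: Bystander: white cup, 76 mm rim diameter, 90 mm high, loose. Origin at its underside's centre.
- elbow: Bystander: dark steel pipe elbow about 75 by 42 by 61 mm, loose. Origin at the centre of the underside of its upright leg.
- tape: Bystander: yellow tape measure, 70 by 40 by 65 mm, loose, upright. Origin at its underside's centre.
There are look-alikes about, which are no part of the job. What is shaped like the part that bears coupling_mid but red is not meant.

How it is judged:
On the way:
1. the coupling stands on end in the tray, let go, while the lid is still shut (x of coupling_mid in the frame of tray between -0.066 and 0.066 m and y of coupling_mid in the frame of tray between -0.056 and 0.056 m and z of coupling_mid in the frame of tray between 0.022 and 0.042 m and angle between the z axis of coupling_mid and the z axis of tray, either way round below 0.15 rad and contact force between the fingers and coupling below 0.1 N and linear speed of coupling below 0.02 m/s and value of joint lid below 0.06 rad), for 0.2 s.
At the end, for the whole second after the job is handed in: The robot holds the lid still at 45 degrees (within 7 degrees: joint lid between 0.66 and 0.91 rad), its fingers on it with more than 0.5 N, nothing else touching the lid; the coupling stands on end (within about 9 degrees), let go and at rest, on the floor inside the tray (x of coupling_mid in the frame of tray between -0.066 and 0.066 m and y of coupling_mid in the frame of tray between -0.056 and 0.056 m and z of coupling_mid in the frame of tray between 0.022 and 0.042 m and angle between the z axis of coupling_mid and the z axis of tray, either way round below 0.15 rad and contact force between each of the fingers, lid and coupling below 0.1 N and linear speed of coupling below 0.02 m/s and value of joint lid between 0.66 and 0.91 rad and velocity of joint lid between -0.05 and 0.05 rad/s and contact force between the fingers and lid above 0.5 N and contact force between lid and oil_bottle below 0.1 N and contact force between lid and cup below 0.1 N and contact force between lid and elbow below 0.1 N and contact force between lid and tape below 0.1 N); the arm keeps its last pose, push and grip.
It fails at once if the lid is raised with the coupling still on it (value of joint lid above 0.12 rad and contact force between lid and coupling above 0.1 N).
It fails at once if the coupling is dropped (falls freely for more than about 4 cm) (linear speed of coupling above 0.9 m/s and contact force between the fingers and coupling below 0.1 N).
It fails at once if the lid is let drop (velocity of joint lid below -2 rad/s).
It fails at once if the bottle, cup, elbow or tape measure is moved more than 3 cm (distance of any of oil_bottle, cup, elbow, tape from where it was at the start of the episode above 0.03 m).
It also fails if it takes over 64 s, if anything falls off the work surface, if the arm or the gripper's body presses on something with over 40 N, if the wrist force passes 120 N, or if a joint passes its speed limit or range.

## Robot

A 7-joint arm with a two-finger parallel gripper is mounted at the origin on the work surface. World frame = base frame: x ahead of the robot, y to its left, z up, the work surface at z = 0. Lengths are in m, angles in rad, forces in N, time in s.
With the tool pointing down it reaches from about 0.35 to 0.9 m from the base axis. Payload 8.1 kg.
Tool frame: the origin (TCP) lies midway between the tips of the shut fingers; the grasp point (between the pads) lies 19 mm behind it (arm.pinch_z is the distance from the TCP to the grasp point, in m); z points along the fingers, y is the direction in which the jaws open and shut (so a half turn about z gives the same grasp; the last joint's range is limited). The gripper opens to 92 mm and grips with 3 to 60 N. Pads are 19 mm wide; open, the fingers measure 130 mm over their backs; the gripper's body (75 mm by 190 mm) begins 47 mm behind the grasp point.
Start: joints at [-1.314, 0.434, 0.025, 1.573, -0.012, 1.134, -0.075], TCP at [0.22, 0.585, 0.227] pointing down, gripper open.
Joint ranges: [-2.62, 2.62], [-0.44, 2.09], [-1.27, 1.32], [0.08, 2.57], [-1.32, 4.46], [0.12, 2], [-2.74, 2.74]. Speed limits (rad/s): [2.22, 2.22, 3.01, 3.01, 3.14, 3.14, 3.14].

## Interface

Orientations are given as a rotation vector (axis times angle).
In Python, from cell import arm, eyes gives the robot as it stands.
- The arm moves only by the tool apply_moves, never from a script. Its argument "targets" is one flat list of numbers, 5 for each row, row after row: the closure, from 0 (fully open) to 1 (shut), then the shift along the tool's x, y, z each as a share of 40 cm, from -1 to 1, then the turn about the tool's z as a share of pi/2 rad, from -1 to 1. A call has 1 to 20 rows; each row shifts and turns the commanded pose from where the row before left it, along the tool's axes as they then stand; what a row does not reach is not made up. A row lasts 1/8 s, in which the tool goes at most 62.5 mm and 10.7 degrees, less where a joint would pass 70% of its speed; a pose out of reach is approached as far as the arm can. A call with a number of a shift or a turn outside -1 to 1 is refused whole. A call with a gripper value outside its range is refused whole. The fingers move at their own pace and stop on an object; "grip_force" is the grip in N (left out, the last holds). Time passes only in rows, so rows that do not move let the fingers close. It gives the time, the measured TCP pose, the force and the opening at its end, in the units of the state.
- arm.observe(): the state, without advancing time (a new reading comes with each control period).
- eyes.get_image(name): name is "scene" or "top"; returns the picture (384x512x3 uint8, red, green, blue); there is no depth.
- eyes.camera_params(name): a dict with "camera_matrix" (3x3 intrinsics, pixels), "distortion" ([k1, k2, p1, p2, k3] as OpenCV has them; the pictures are not rectified), "xyz" and "attitude" of the camera in the world. Camera axes: x right, y down, z forward; pixel columns grow to the right and rows downward; lengths in m; the calibration is good to about 2 mm. A picture is of the moment at which its call begins. camera_params takes no time and is no camera call.
- arm.sign_off(): hands the job in, once; it reports no verdict.
The state is a dict: "clock": time; "joints": joint angles; "dq": joint speeds; "joint_efforts": joint torques, N m; "position": TCP position; "ee_rot": TCP orientation; "force": force on the tool from outside, world axes, zero at the start; "ft_torque": the same for the moment, N m; "width": opening from 0.0 (shut) to 1.0 (fully open).
Only numpy, scipy, OpenCV 4.12 (cv2) and the standard library are available. Lean on these libraries where they do the work, as an engineer would, in place of code of your own. Each camera call takes 0.05 s, during which the arm holds its last target.

## Working session

There is one attempt and no reset: what is moved stays moved. The work goes in short steps, Python scripts to look and compute and a tool call to move; the robot and the scene stay as the last step left them, time stands still between calls to the robot, and variables do not carry over. Pictures are saved under pics/ and viewed, and the job is handed in when it is done.

Besides the shell and the picture viewer there is one more tool, called after ">>>" as a command line: name --argument value ..., lists and objects as JSON in quotes. apply_moves: Moves the arm, as the interface text tells. Its arguments: {"type":"object","properties":{"targets":{"type":"array"},"grip_force":{"type":"number"}},"required":["targets"]}

```bash
ls; mkdir -p pics
python3 - <<'E'
from cell import arm, eyes
import cv2
for n in("scene","top"):
    cv2.imwrite(f"pics/{n}0.png",eyes.get_image(n)[:,:,::-1]); print(n,eyes.camera_params(n))
print(arm.observe(),arm.pinch_z)
E
```

```text
pics
scene {'camera_matrix': array([[363.26820636,   0.        , 255.41441074],
       [  0.        , 363.26820636, 196.3824675 ],
       [  0.        ,   0.        ,   1.        ]]), 'distortion': array([0.02372778, 0.        , 0.        , 0.        , 0.        ]), 'xyz': array([ 1.26268887, -0.59814058,  0.71760687]), 'attitude': array([-2.01290062, -0.86981064,  0.49397086])}
top {'camera_matrix': array([[367.27847262,   0.        , 258.12053519],
       [  0.        , 367.27847262, 195.06563909],
       [  0.        ,   0.        ,   1.        ]]), 'distortion': array([-0.12151051,  0.        ,  0.        ,  0.        ,  0.        ]), 'xyz': array([0.48795212, 0.01990508, 1.48215568]), 'attitude': array([-2.18172777,  2.19663069, -0.1207783 ])}
{'clock': 0.1, 'joints': array([-1.31363335,  0.43513624,  0.02497376,  1.5740214 , -0.01161012,
        1.13398981, -0.07511701]), 'dq': array([ 0.0013383 , -0.00112645, -0.00017157, -0.00116785, -0.00038016,
        0.00128534, -0.00133149]), 'joint_efforts': array([ 4.02811304e-03, -6.69125748e+01,  9.88438390e-01, -3.15144897e+01,
       -6.05388824e-02,  3.74601013e-02,  2.95298651e-05]), 'position': array([0.21991631, 0.58453525, 0.22602813]), 'ee_rot': array([-5.62188186e-01, -3.09074438e+00,  2.20420082e-03]), 'force': array([-0.04676496,  0.48274827, -0.53710783]), 'ft_torque': array([ 0.03767043, -0.01450025,  0.00412244]), 'width': 0.9996453378686396} 0.0188
```

View pics/scene0.png

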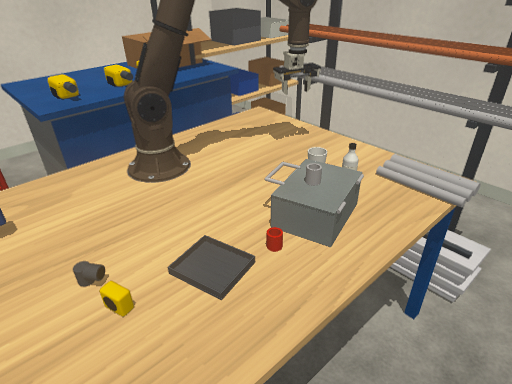

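View pics/top0.png

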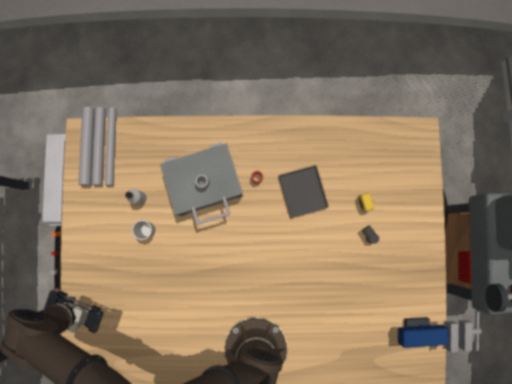

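The scene view shows the grey case with a grey tube on its lid at (314,175) and the pull bar at about (280,175). A red tube stands at (275,239), the tray is at (212,265), the elbow at (90,273), the tape at (116,298), the cup at (317,157) and the bottle at (350,160). In the top view, the things that could be taken for the coupling are:
- **Grey ring on the lid, (202,182):** this fits the description, so I choose it.
- **Red ring on the bench, (257,178):** a look-alike.
- **Elbow, (370,235):** not a match.
- **Cup, (144,231):** not a match.

Next comes a close crop and measurement.

```bash
cat > h.py <<'E'
import numpy as np, cv2
from cell import arm, eyes
from scipy.spatial.transform import Rotation as R
def ray(cam,px):
    p=eyes.camera_params(cam)
    u=cv2.undistortPoints(np.array(px,float).reshape(-1,1,2),p["camera_matrix"],p["distortion"]).reshape(-1,2)
    d=np.c_[u,np.ones(len(u))]@R.from_rotvec(p["attitude"]).as_matrix().T
    return p["xyz"],d
def plane(cam,px,z):
    o,d=ray(cam,px); return o+d*((z-o[2])/d[:,2])[:,None]
def proj(cam,P):
    p=eyes.camera_params(cam); M=R.from_rotvec(p["attitude"]).as_matrix().T
    return cv2.projectPoints(np.array(P,float).reshape(-1,3),cv2.Rodrigues(M)[0],-M@p["xyz"],p["camera_matrix"],p["distortion"])[0].reshape(-1,2)
E
python3 - <<'E'
import cv2
t=cv2.imread("pics/top0.png"); s=cv2.imread("pics/scene0.png")
a=cv2.resize(t[130:240,120:270],None,fx=5,fy=5,interpolation=cv2.INTER_CUBIC); cv2.imwrite("pics/tc.png",a)
a=cv2.resize(s[140:260,240:380],None,fx=5,fy=5,interpolation=cv2.INTER_CUBIC); cv2.imwrite("pics/sc.png",a)
a=cv2.resize(t[155:250,270:390],None,fx=6,fy=6,interpolation=cv2.INTER_CUBIC); cv2.imwrite("pics/tt.png",a)
E
```

```text
(no output)
```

View pics/tc.png

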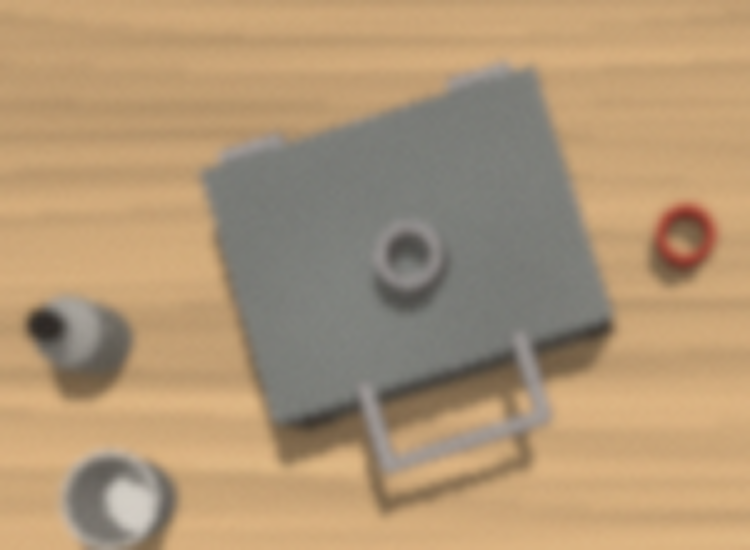

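View pics/sc.png

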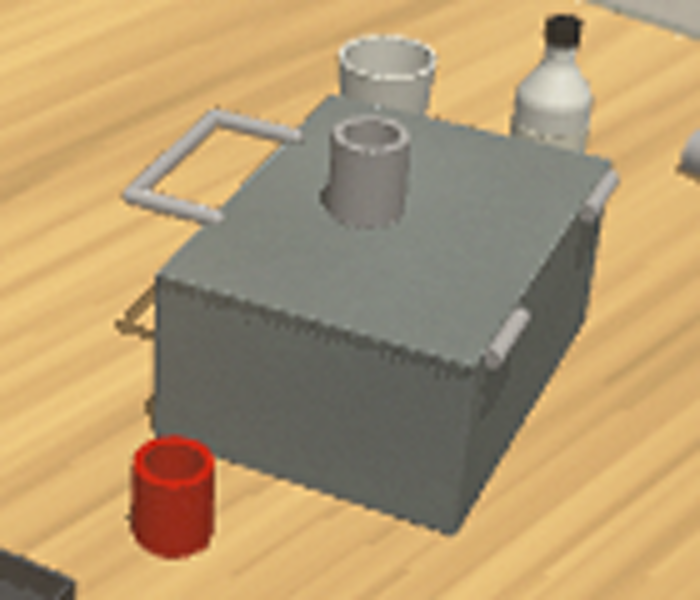

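View pics/tt.png

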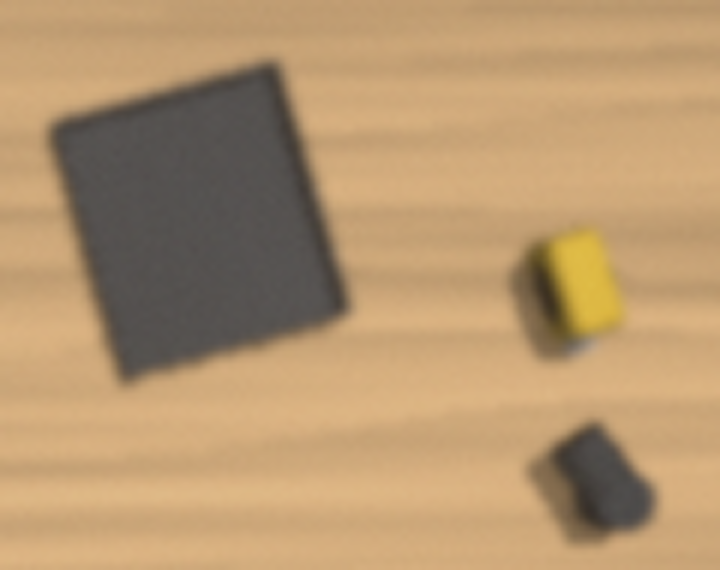

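The crops show the grey tube standing on the lid in both views, and the red one on the bench beside the case. The choice is confirmed. Now I turn the crop pixels into positions.

Run:
```python
from h import *
np.set_printoptions(precision=4,suppress=True)
def up(c,f,o): return (np.array(c,float)+.5)/f-.5+np.array(o)
T=lambda c:up(c,5,(120,130)); S=lambda c:up(c,5,(240,140)); U=lambda c:up(c,6,(270,155))
lid=plane("top",T([(205,175),(535,68),(612,322),(282,425)]),.126); print("lid",lid, np.linalg.norm(np.diff(lid,axis=0),axis=1))
bar=plane("top",T([(392,465),(545,418)]),.127);print("bar top",bar,bar.mean(0),np.linalg.norm(bar[1]-bar[0]))
bs=plane("scene",S([(130,195),(215,113)]),.127);print("bar scene",bs,bs.mean(0))
print("ring top",plane("top",T([(409,257)]),.181),plane("scene",S([(370,134)]),.181))
tr=plane("top",U([(52,127),(277,62),(350,310),(122,380)]),.025);print("tray",tr,tr.mean(0),np.linalg.norm(np.diff(tr,axis=0),axis=1))
s=cv2.imread("pics/scene0.png")
e=lid.mean(0)
for a,b,i in((0,1,0),(3,2,0),(0,3,1),(1,2,1)):
    v=lid[b]-lid[a]; print(np.degrees(np.arctan2(v[1],v[0])))
v=bar[1]-bar[0];print("barang",np.degrees(np.arctan2(v[1],v[0])))
print("centre",e)
# tube top by mask in scene
r=plane("scene",[(275,231)],.055);print("red",r, plane("top",T([(686,238)]),.055))
print("bottle",plane("top",T([(44,326)]),.15),"cup",plane("top",T([(113,502)]),.09))
o=arm.observe();print(R.from_rotvec(o["ee_rot"]).as_matrix())
```

```text
lid [[0.721  0.3506 0.126 ]
 [0.8007 0.1031 0.126 ]
 [0.6087 0.0459 0.126 ]
 [0.5337 0.2902 0.126 ]] [0.26   0.2003 0.2556]
bar top [[0.5039 0.2083 0.127 ]
 [0.5379 0.0955 0.127 ]] [0.5209 0.1519 0.127 ] 0.11779609989005276
bar scene [[0.5388 0.0991 0.127 ]
 [0.4997 0.2186 0.127 ]] [0.5193 0.1588 0.127 ]
ring top [[0.6512 0.1894 0.181 ]] [[0.6551 0.1914 0.181 ]]
tray [[ 0.6903 -0.0977  0.025 ]
 [ 0.7341 -0.2504  0.025 ]
 [ 0.5665 -0.2959  0.025 ]
 [ 0.5212 -0.1421  0.025 ]] [ 0.628  -0.1965  0.025 ] [0.1588 0.1737 0.1604]
-72.16430524874268
-72.93719593227588
-162.11277685274808
-163.4015299670959
barang -73.2303540807577
centre [0.666  0.1974 0.126 ]
red [[ 0.6852 -0.0048  0.055 ]] [[ 0.6808 -0.011   0.055 ]]
bottle [[0.6061 0.4626 0.15  ]] cup [[0.4769 0.4265 0.09  ]]
[[-0.9359  0.3521 -0.0004]
 [ 0.3521  0.9359 -0.0014]
 [-0.0001 -0.0014 -1.    ]]
```

The measurements agree with the given sizes:

| Item | Measured | Given |
|---|---|---|
| Lid | 260 x 200 mm | 260 x 200 mm |
| Bar length | 118 mm | 120 mm |
| Tray | about 174 x 160 mm | 180 x 160 mm |

The two views put the coupling within 4 mm of each other, at about (0.653, 0.190). The case yaw is about 17.3° and the tray yaw about 15°. I turn the jaws onto the case's x axis first.

>>> apply_moves --targets '[0,0,0,0,0.097,0,0,0,0,0.097,0,0,0,0,0.097,0,0,0,0,0.097,0,0,0,0,0.097,0,0,0,0,0.097,0,0,0,0,0]' --grip_force 25

```text
clock: 0.98
position: [0.2198, 0.5848, 0.2264]
ee_rot: [1.867, 2.526, -0.001]
force: [0.3, 0.0, 0.0]
width: 1.001
```

```bash
cat >> h.py <<'E'
def go(P):
    o=arm.observe(); M=R.from_rotvec(o["ee_rot"]).as_matrix()
    d=M.T@(np.array(P)-o["position"])/.4
    print("t",round(o["clock"],2),"pos",o["position"].round(4),"yaw y",np.degrees(np.arctan2(M[1,1],M[0,1])).round(2),"tilt",M[2].round(3),"F",o["force"].round(2),"w",round(o["width"],3),"q",o["joints"].round(2)); print("shares to",P,d.round(4))
E
python3 -c "
from h import *
go([.653,.190,.227])"
```

```text
t 0.97 pos [0.2198 0.5848 0.2264] yaw y 17.06 tilt [-0.001 -0.    -1.   ] F [0.29 0.02 0.02] w 1.001 q [-1.46  0.44  0.23  1.59 -0.11  1.13 -0.9 ]
shares to [0.653, 0.19, 0.227] [-1.2613e+00  7.4560e-01 -8.0000e-04]
```

>>> apply_moves --targets '[0,-0.084,0.05,0,0,0,-0.084,0.05,0,0,0,-0.084,0.05,0,0,0,-0.084,0.05,0,0,0,-0.084,0.05,0,0,0,-0.084,0.05,0,0,0,-0.084,0.05,0,0,0,-0.084,0.05,0,0,0,-0.084,0.05,0,0,0,-0.084,0.05,0,0,0,-0.084,0.05,0,0,0,-0.084,0.05,0,0,0,-0.084,0.05,0,0,0,-0.084,0.05,0,0,0,-0.084,0.046,0,0,0,0,0,0,0,0,0,0,0,0]'

```text
clock: 3.1
position: [0.6524, 0.1906, 0.2263]
ee_rot: [-1.865, -2.527, 0.0]
force: [-0.7, 0.7, -0.3]
width: 1.001
```

```bash
python3 -c "
from h import *
go([.653,.190,.141])
for n in('scene','top'):
    i=eyes.get_image(n)[:,:,::-1]
    c=i[110:260,230:390] if n=='scene' else i[130:240,120:270]
    cv2.imwrite(f'pics/{n}1.png',cv2.resize(c,None,fx=4,fy=4,interpolation=cv2.INTER_CUBIC))
print(proj('scene',arm.observe()['position']))
"
```

```text
t 3.1 pos [0.6524 0.1906 0.2263] yaw y 17.13 tilt [ 0.001 -0.001 -1.   ] F [-0.66  0.66 -0.26] w 1.001 q [-0.59  0.54  0.36  1.44 -0.2   1.2   0.1 ]
shares to [0.653, 0.19, 0.141] [-0.0021  0.0011  0.2133]
[[313.91618329 152.62596136]]
```

View pics/scene1.png

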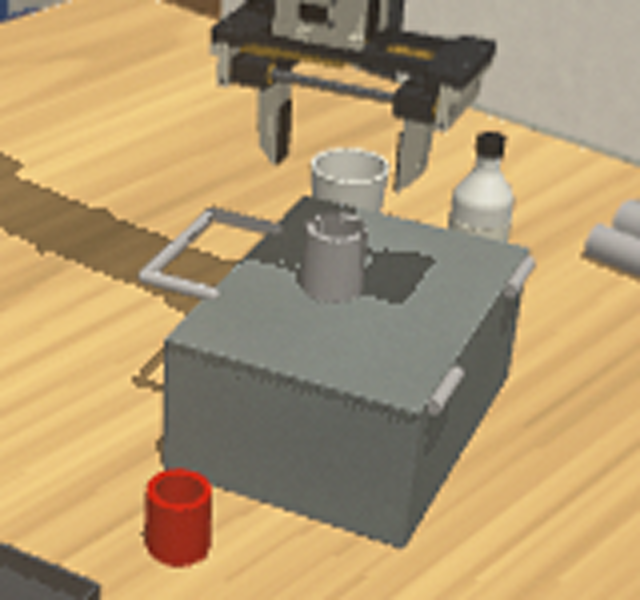

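The crop shows the open jaws straddling the grey coupling at crop pixel (335,255), with the lid and the bar at (180,245) clear. I descend and grip.

>>> apply_moves --targets '[0,0,0,0.06,0,0,0,0,0.06,0,0,0,0,0.05,0,0,0,0,0.03,0,0,0,0,0.013,0,0,0,0,0,0,0.3,0,0,0,0,0.4,0,0,0,0,0.6,0,0,0,0,1,0,0,0,0,1,0,0,0,0,1,0,0,0,0,1,0,0,0,0,1,0,0,0,0]' --grip_force 25

```text
clock: 4.95
position: [0.6529, 0.1903, 0.1416]
ee_rot: [1.869, 2.525, 0.0]
force: [1.0, -0.2, 0.3]
width: 0.519
```

```bash
python3 -c "
from h import *
go([.653,.190,.241])"
```

```text
t 4.95 pos [0.6529 0.1903 0.1416] yaw y 17.0 tilt [-0.  0. -1.] F [ 0.96 -0.19  0.29] w 0.519 q [-0.57  0.61  0.34  1.54 -0.22  1.03  0.12]
shares to [0.653, 0.19, 0.241] [-7.000e-04  1.000e-04 -2.485e-01]
```

The opening is 0.519 x 92 = 47.7 mm, which matches the coupling's 48 mm. I lift it straight up.

>>> apply_moves --targets '[1,0,0,-0.02,0,1,0,0,-0.04,0,1,0,0,-0.06,0,1,0,0,-0.06,0,1,0,0,-0.04,0,1,0,0,-0.02,0,1,0,0,0,0]'

```text
clock: 5.82
position: [0.6528, 0.1902, 0.2378]
ee_rot: [1.869, 2.525, 0.001]
force: [0.1, 0.1, -4.7]
width: 0.516
```

```bash
python3 -c "
from h import *
go([.628,-.1965,.241])
i=eyes.get_image('scene')[:,:,::-1]
cv2.imwrite('pics/scene2.png',cv2.resize(i[110:260,230:390],None,fx=4,fy=4,interpolation=cv2.INTER_CUBIC))
"
```

```text
t 5.83 pos [0.6528 0.1902 0.2378] yaw y 17.0 tilt [ 0.  0. -1.] F [ 0.08  0.07 -4.71] w 0.516 q [-0.59  0.53  0.37  1.43 -0.2   1.22  0.1 ]
shares to [0.628, -0.1965, 0.241] [-0.9064 -0.3421 -0.0083]
```

View pics/scene2.png

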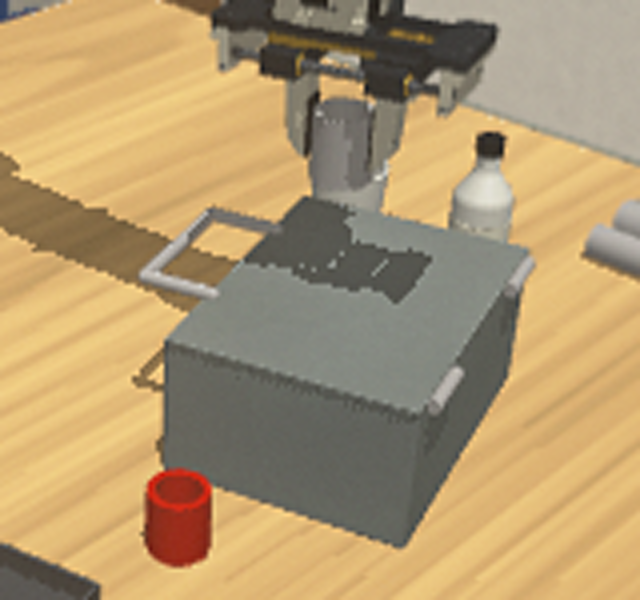

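The coupling hangs upright between the fingers at crop pixel (345,150), and the lid is shut. The wrist reads -4.7 N, which fits a mass of about 0.4–0.5 kg. I carry it over the tray.

>>> apply_moves --targets '[1,-0.03,-0.011,0,0,1,-0.05,-0.019,0,0,1,-0.07,-0.026,0,0,1,-0.08,-0.03,0,0,1,-0.08,-0.03,0,0,1,-0.08,-0.03,0,0,1,-0.08,-0.03,0,0,1,-0.08,-0.03,0,0,1,-0.08,-0.03,0,0,1,-0.08,-0.03,0,0,1,-0.07,-0.026,0,0,1,-0.06,-0.025,0,0,1,-0.04,-0.015,0,0,1,-0.026,-0.01,0,0,1,0,0,0,0.02,1,0,0,0,0,1,0,0,0,0]'

```text
clock: 8.0
position: [0.6283, -0.195, 0.2375]
ee_rot: [-1.906, -2.497, -0.001]
force: [0.7, 0.2, -3.8]
width: 0.52
```

```bash
python3 -c "
from h import *
go([.628,-.1965,.0195])
i=eyes.get_image('scene')[:,:,::-1]
cv2.imwrite('pics/scene3.png',cv2.resize(i[110:310,130:330],None,fx=3,fy=3,interpolation=cv2.INTER_CUBIC))
"
```

```text
t 8.0 pos [ 0.6283 -0.195   0.2375] yaw y 15.31 tilt [ 0.001  0.    -1.   ] F [ 0.69  0.24 -3.83] w 0.52 q [-0.06  0.5   0.43  1.49 -0.22  1.19  0.68]
shares to [0.628, -0.1965, 0.0195] [-0.0038 -0.0017  0.5449]
```

View pics/scene3.png

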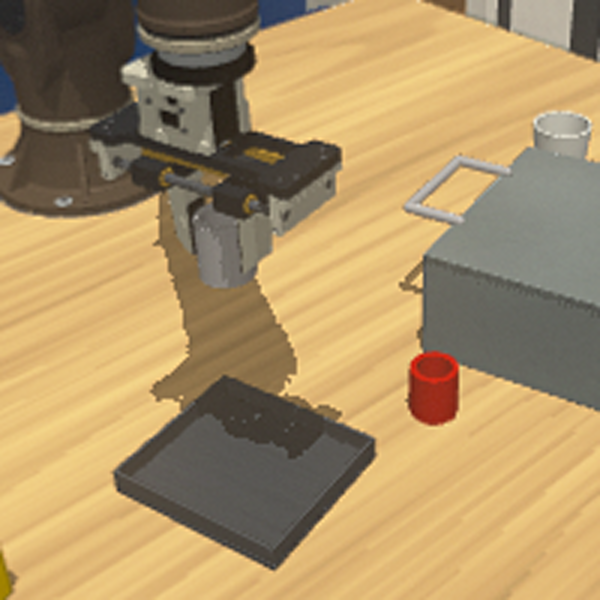

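The view shows the coupling upright over the tray, crop (225,245) above tray centre (245,470). I lower it, slowly at the end.

>>> apply_moves --targets '[1,-0.002,-0.001,0.03,0,1,-0.002,-0.001,0.06,0,1,0,0,0.08,0,1,0,0,0.08,0,1,0,0,0.08,0,1,0,0,0.07,0,1,0,0,0.05,0,1,0,0,0.03,0,1,0,0,0.02,0,1,0,0,0.015,0,1,0,0,0.01,0,1,0,0,0.005,0,1,0,0,0,0,1,0,0,0,0]'

```text
clock: 9.8
position: [0.6278, -0.1982, 0.0258]
ee_rot: [1.908, 2.495, 0.0]
force: [-1.2, 0.1, -4.3]
width: 0.518
```

```bash
python3 -c "
from h import *
go([.628,-.1965,.0195])"
```

```text
t 9.8 pos [ 0.6278 -0.1982  0.0258] yaw y 15.2 tilt [-0.  0. -1.] F [-1.24  0.15 -4.32] w 0.518 q [ 0.    0.71  0.34  1.69 -0.32  0.79  0.76]
shares to [0.628, -0.1965, 0.0195] [0.0038 0.0016 0.0158]
```

>>> apply_moves --targets '[1,0,0,0.006,0,1,0,0,0.005,0,1,0,0,0.003,0,1,0,0,0,0,1,0,0,0,0]'

```text
clock: 10.42
position: [0.6276, -0.1981, 0.0199]
ee_rot: [-1.908, -2.496, -0.0]
force: [-1.1, -0.3, -3.4]
width: 0.515
```

>>> apply_moves --targets '[1,0,0,0.002,0,1,0,0,0.002,0,1,0,0,0,0]'

```text
clock: 10.8
position: [0.6277, -0.1981, 0.0195]
ee_rot: [1.908, 2.495, 0.001]
force: [-3.3, 1.6, 8.3]
width: 0.516
```

The wrist force has gone from -4 N to +8 N, so the coupling is on the tray floor. I release by opening partway.

>>> apply_moves --targets '[0.4,0,0,0,0,0.35,0,0,0,0,0.2,0,0,0,0,0.15,0,0,0,0,0.15,0,0,0,0,0.15,0,0,0,0]'

```text
clock: 11.55
position: [0.6276, -0.198, 0.0183]
ee_rot: [-1.908, -2.496, 0.0]
force: [-0.4, -0.4, 0.5]
width: 0.848
```

```bash
python3 -c "
from h import *
go([.628,-.1965,.15])
i=eyes.get_image('scene')[:,:,::-1]
cv2.imwrite('pics/scene4.png',cv2.resize(i[150:310,130:330],None,fx=3,fy=3,interpolation=cv2.INTER_CUBIC))
"
```

```text
t 11.55 pos [ 0.6276 -0.198   0.0183] yaw y 15.2 tilt [ 0. -0. -1.] F [-0.36 -0.42  0.5 ] w 0.848 q [ 0.01  0.72  0.34  1.7  -0.32  0.78  0.76]
shares to [0.628, -0.1965, 0.15] [ 0.0035  0.002  -0.3294]
```

View pics/scene4.png

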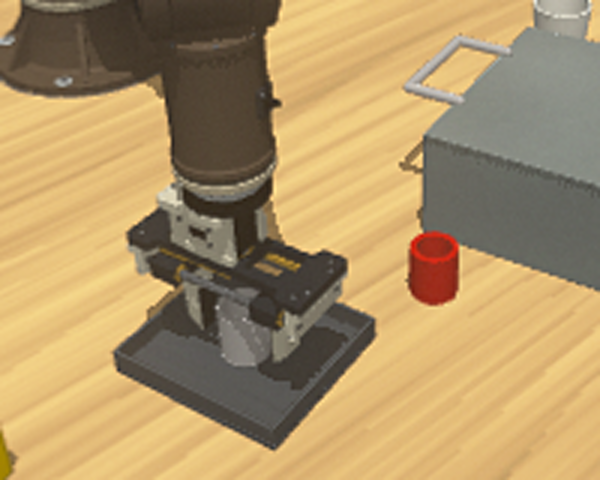

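The coupling stands at crop (245,335) in the tray, and the fingers are clear of it on both sides. I rise straight up.

>>> apply_moves --targets '[0.15,0,0,-0.02,0,0.15,0,0,-0.04,0,0.15,0,0,-0.06,0,0.15,0,0,-0.08,0,0.15,0,0,-0.08,0,0.15,0,0,-0.08,0,0.15,0,0,-0.08,0,0.15,0,0,-0.06,0,0.15,0,0,-0.04,-0.02,0.15,0,0,0,0]'

```text
clock: 12.85
position: [0.6281, -0.1984, 0.2359]
ee_rot: [1.866, 2.524, 0.002]
force: [-1.2, 0.9, -1.0]
width: 0.849
```

```bash
python3 -c "
from h import *
go([.520,.154,.227])
i=eyes.get_image('scene')[:,:,::-1]
cv2.imwrite('pics/scene5f.png',i)
cv2.imwrite('pics/scene5.png',cv2.resize(i[110:310,130:330],None,fx=3,fy=3,interpolation=cv2.INTER_CUBIC))
"
```

```text
t 12.85 pos [ 0.6281 -0.1984  0.2359] yaw y 17.05 tilt [-0.001  0.002 -1.   ] F [-1.16  0.87 -1.04] w 0.849 q [-0.05  0.5   0.43  1.5  -0.22  1.19  0.71]
shares to [0.52, 0.154, 0.227] [ 9.215e-01 -2.000e-04  2.120e-02]
```

View pics/scene5.png

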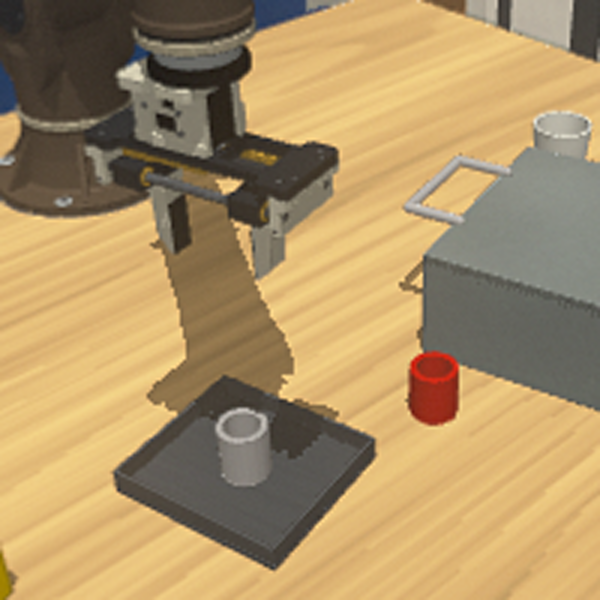

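The coupling stands upright near the middle of the tray at crop (245,445). Next I move over the pull bar with the jaws half closed, so the far finger fits between the bar and the lid edge.

>>> apply_moves --targets '[0.5,0.03,0,0,0,0.5,0.05,0,0,0,0.5,0.07,0,0,0,0.5,0.08,0,0,0,0.5,0.08,0,0,0,0.5,0.08,0,0,0,0.5,0.08,0,0,0,0.5,0.08,0,0,0,0.5,0.08,0,0,0,0.5,0.08,0,0,0,0.5,0.08,0,0,0,0.5,0.06,0,0,0,0.5,0.04,0,0,0,0.5,0.03,0,0,0,0.5,0,0,0,0,0.5,0,0,0,0]'

```text
clock: 14.9
position: [0.5202, 0.1529, 0.2343]
ee_rot: [1.87, 2.524, -0.0]
force: [0.2, -0.1, 0.5]
width: 0.5
```

```bash
python3 -c "
from h import *
go([.520,.154,.108])
for n in('scene','top'):
    i=eyes.get_image(n)[:,:,::-1]
    c=i[110:260,230:390] if n=='scene' else i[130:280,120:270]
    cv2.imwrite(f'pics/{n}6.png',cv2.resize(c,None,fx=4,fy=4,interpolation=cv2.INTER_CUBIC))
"
```

```text
t 14.9 pos [0.5202 0.1529 0.2343] yaw y 16.93 tilt [-0.  0. -1.] F [ 0.16 -0.08  0.47] w 0.5 q [-0.64  0.3   0.34  1.79 -0.11  1.08  0.03]
shares to [0.52, 0.154, 0.108] [3.000e-03 2.000e-04 3.158e-01]
```

View pics/scene6.png

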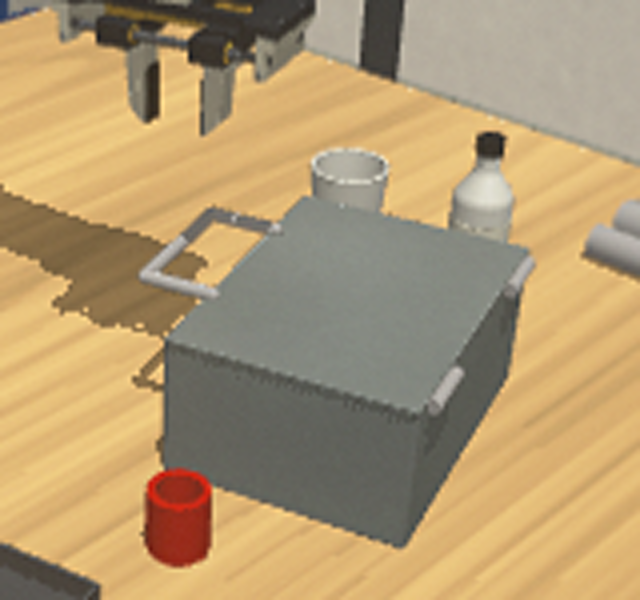

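View pics/top6.png

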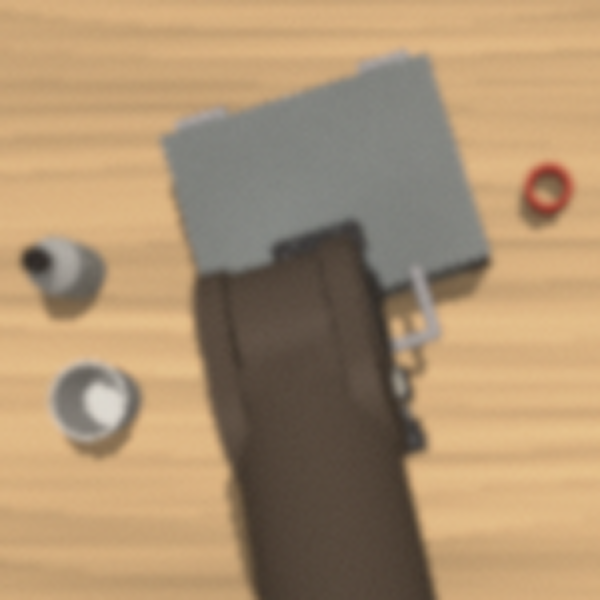

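The scene shows the bar free at crop (180,245) with the jaws directly above it. The top view shows the arm over the bar, and the cup and bottle untouched. I descend so the pads straddle the bar.

>>> apply_moves --targets '[0.5,0.001,0,0.03,0,0.5,0,0,0.06,0,0.5,0,0,0.06,0,0.5,0,0,0.06,0,0.5,0,0,0.04,0,0.5,0,0,0.03,0,0.5,0,0,0.02,0,0.5,0,0,0.015,0,0.5,0,0,0,0,0.5,0,0,0,0]'

```text
clock: 16.25
position: [0.5202, 0.1543, 0.1088]
ee_rot: [1.868, 2.525, 0.001]
force: [0.0, 0.2, 0.5]
width: 0.5
```

```bash
python3 -c "
from h import *
go([.520,.154,.108])
i=eyes.get_image('scene')[:,:,::-1]
c=i[120:220,230:340]
cv2.imwrite('pics/scene7.png',cv2.resize(c,None,fx=6,fy=6,interpolation=cv2.INTER_CUBIC))
"
```

```text
t 16.25 pos [0.5202 0.1543 0.1088] yaw y 17.0 tilt [ 0.     0.001 -1.   ] F [0.02 0.21 0.49] w 0.5 q [-0.61  0.44  0.3   1.93 -0.18  0.79  0.08]
shares to [0.52, 0.154, 0.108] [-0.0007 -0.0007  0.0019]
```

View pics/scene7.png

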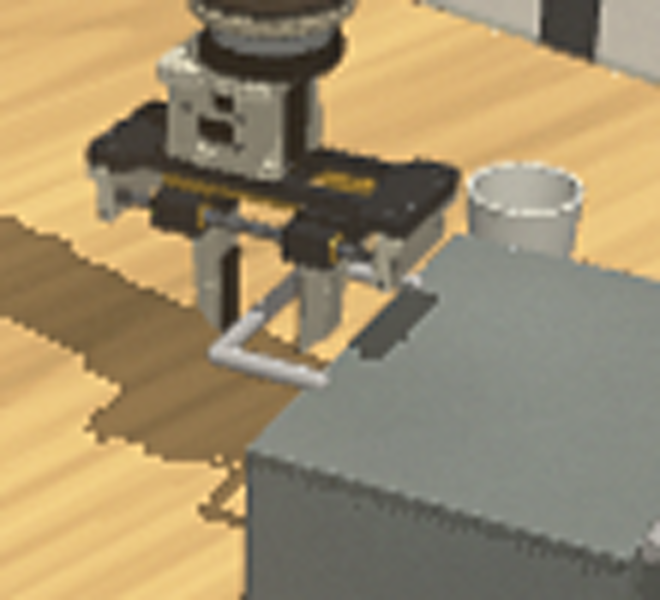

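The fingers straddle the bar, near finger at crop (215,285) and far finger at (320,310), with a gap to the lid edge. I close on it.

>>> apply_moves --targets '[0.7,0,0,0,0,0.8,0,0,0,0,1,0,0,0,0,1,0,0,0,0,1,0,0,0,0,1,0,0,0,0,1,0,0,0,0]' --grip_force 30

```text
clock: 17.18
position: [0.5209, 0.1545, 0.1086]
ee_rot: [1.868, 2.525, 0.002]
force: [5.5, 1.2, -2.8]
width: 0.123
```

```bash
python3 -c "
from h import *
go([.520,.154,.108])
o=arm.observe();p=o['position'];M=R.from_rotvec(o['ee_rot']).as_matrix();y=M[:,1]
import math
r=math.hypot(.255,.006);a0=math.atan2(.006,.255)
prev=None
N=16
s=[0.785*(0.5-0.5*math.cos(math.pi*k/N)) for k in range(N+1)]
for k in range(1,N+1):
    f=lambda t:(r*(math.cos(a0)-math.cos(a0+t)),r*(math.sin(a0+t)-math.sin(a0)))
    a,b=f(s[k-1]),f(s[k]);print(round(s[k],3),round((b[0]-a[0])/.4,4),round(-(b[1]-a[1])/.4,4))
print(f(.785), y)
"
```

```text
t 17.18 pos [0.5209 0.1545 0.1086] yaw y 17.01 tilt [-0.     0.002 -1.   ] F [ 5.47  1.21 -2.8 ] w 0.123 q [-0.61  0.44  0.3   1.93 -0.18  0.79  0.08]
shares to [0.52, 0.154, 0.108] [-0.0007 -0.0025  0.0015]
0.008 0.0001 -0.0048
0.03 0.0006 -0.0142
0.066 0.0017 -0.0231
0.115 0.0035 -0.0309
0.174 0.0063 -0.0374
0.242 0.0099 -0.0421
0.316 0.014 -0.0448
0.392 0.018 -0.0454
0.469 0.0214 -0.0439
0.543 0.0237 -0.0405
0.611 0.0244 -0.0357
0.67 0.0234 -0.0299
0.719 0.0205 -0.0234
0.755 0.0159 -0.0168
0.777 0.0101 -0.01
0.785 0.0035 -0.0033
(0.07885694244899627, 0.17848475079687154) [0.95626689 0.29248896 0.00196111]
```

The opening is 11.3 mm, so the 12 mm bar is held. I raise along the circle and check at the midpoint.

>>> apply_moves --targets '[1,0,0,-0.005,0,1,0,0.001,-0.014,0,1,0,0.002,-0.023,0,1,0,0.003,-0.031,0,1,0,0.006,-0.037,0,1,0,0.01,-0.042,0,1,0,0.014,-0.04,0,1,0,0.014,-0.03,0,1,0,0,0,0,1,0,0,0,0]'

```text
clock: 18.42
position: [0.5384, 0.16, 0.1964]
ee_rot: [-1.868, -2.525, 0.001]
force: [1.9, 1.0, -3.3]
width: 0.12
```

```bash
cat >> h.py <<'E'
def lid():
    z=arm.observe()["position"][2]+.0188-.0004  # bar height, as gripped (0.1274 shut)
    a=np.arcsin((z-.121)/np.hypot(.255,.006))-np.arctan2(.006,.255); print("lid from z",a.round(3),"horizontal from shut",(.255-np.hypot(.255,.006)*np.cos(a+np.arctan2(.006,.255))).round(4)); return a
E
python3 -c "
from h import *
lid(); o=arm.observe(); y=np.array([.9563,.2925,0]);print('moved',(o['position']-[.5209,.1545,.1086])@y)
t=.785;r=np.hypot(.255,.006);a0=np.arctan2(.006,.255)
A=r*(np.cos(a0)-np.cos(a0+t));Z=r*(np.sin(a0+t)-np.sin(a0))
go(np.array([.5209,.1545,.1086])+A*y+[0,0,Z])
i=eyes.get_image('scene')[:,:,::-1]
c=i[80:220,210:370]
cv2.imwrite('pics/scene8.png',cv2.resize(c,None,fx=4,fy=4,interpolation=cv2.INTER_CUBIC))
"
```

```text
lid from z 0.353 horizontal from shut 0.0178
moved 0.018303138376600032
t 18.43 pos [0.5384 0.16   0.1964] yaw y 17.01 tilt [ 0.    -0.001 -1.   ] F [ 1.9   1.04 -3.27] w 0.12 q [-0.63  0.37  0.33  1.79 -0.14  1.01  0.05]
shares to [0.59631089 0.17756566 0.28708475] [-0.0004  0.1511 -0.227 ]
```

View pics/scene8.png

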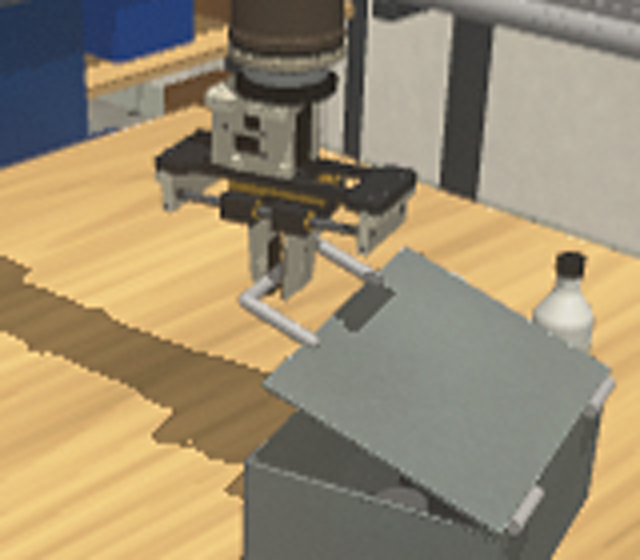

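The lid is up about 20° with the bar gripped at crop (270,280). The tool path matches the hinge circle within 0.5 mm. I raise the rest to 45°.

>>> apply_moves --targets '[1,0,0.007,-0.018,0,1,0,0.013,-0.029,0,1,0,0.018,-0.034,0,1,0,0.023,-0.038,0,1,0,0.026,-0.036,0,1,0,0.024,-0.03,0,1,0,0.021,-0.023,0,1,0,0.013,-0.014,0,1,0,0.006,-0.006,0,1,0,0,0,0,1,0,0,0,0,1,0,0,0,0,1,0,0,0,0]'

```text
clock: 20.1
position: [0.5964, 0.1781, 0.2883]
ee_rot: [-1.868, -2.525, 0.0]
force: [-2.7, 4.5, -3.6]
width: 0.117
```

```bash
python3 -c "
from h import *
np.set_printoptions(suppress=True)
lid(); go([.59631089,.17756566,.28708475]); print(abs(arm.observe()['dq']).max())
i=eyes.get_image('scene')[:,:,::-1]
cv2.imwrite('pics/scene9.png',cv2.resize(i,(800,600),interpolation=cv2.INTER_CUBIC))
i=eyes.get_image('top')[:,:,::-1]
cv2.imwrite('pics/top9.png',cv2.resize(i[120:270,100:400],None,fx=2.5,fy=2.5,interpolation=cv2.INTER_CUBIC))
"
```

```text
lid from z 0.792 horizontal from shut 0.0801
t 20.1 pos [0.5964 0.1781 0.2883] yaw y 17.02 tilt [ 0.001 -0.    -1.   ] F [-2.75  4.52 -3.61] w 0.117 q [-0.61  0.4   0.35  1.51 -0.14  1.26  0.05]
shares to [0.59631089, 0.17756566, 0.28708475] [-0.0013 -0.0005  0.003 ]
0.0015347847531394362
```

View pics/scene9.png

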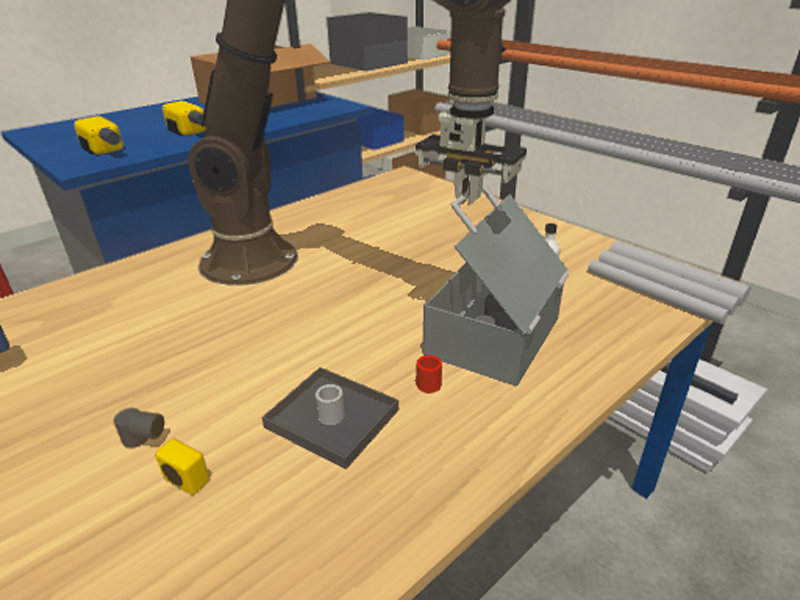

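View pics/top9.png

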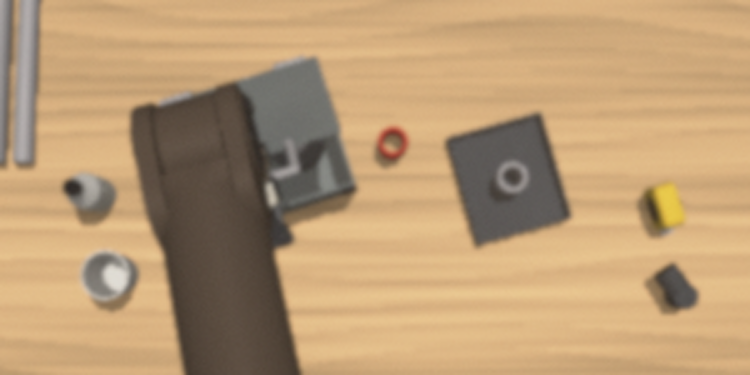

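The scene shows the lid raised to about 45° with the bar held at (465,205), and the coupling upright in the tray at (330,403). In the top view the ring is at crop (512,177), and the bystanders look unmoved. I measure the coupling and bystander pixels once more, then hand in.

```bash
python3 -c "
from h import *
c=plane('top',[(512.5/2.5-.5+100,177.5/2.5-.5+120)],.059)[0]; d=c[:2]-[.628,-.1965]; a=np.radians(15)
print('coupling',c,'in tray x,y',d@[np.cos(a),np.sin(a)],d@[-np.sin(a),np.cos(a)])
t0=cv2.imread('pics/top0.png').astype(int);t1=eyes.get_image('top')[:,:,::-1].astype(int)
for n,(x,y,w,h) in dict(bottle_cup=(122,185,34,60),tape_elbow=(350,185,40,65)).items():
    print(n,'max pixel change',abs(t1-t0)[y:y+h,x:x+w].max())
lid(); o=arm.observe(); print(o['width'],o['force'])
"
```

```text
coupling [ 0.62704745 -0.19726114  0.059     ] in tray x,y -0.0011170935001987247 -0.0004886692280090878
bottle_cup max pixel change 98
tape_elbow max pixel change 19
lid from z 0.792 horizontal from shut 0.0801
0.12329454324337272 [-2.12492701  4.27255942 -2.3853665 ]
```

The 98 change in the bottle and cup window may just be the arm entering its right edge, so I check before handing in.

```bash
python3 -c "
from h import *
t0=cv2.imread('pics/top0.png').astype(int);t1=eyes.get_image('top')[:,:,::-1].astype(int)
D=abs(t1-t0).max(2)[185:245,122:156]; ys,xs=np.where(D>30); print('cols changed',set(xs+122)); print('max cols<150',D[:,:28].max())
lid()
arm.sign_off()
"
```

```text
cols changed {np.int64(154), np.int64(155)}
max cols<150 18
lid from z 0.792 horizontal from shut 0.0801
the job is handed in; nothing more can be done
```

The job is handed in, with the gripper still holding the lid at about 45 degrees; the hand-in reported no verdict.

I lifted the grey coupling off the lid and set it down in the tray. The wrist force confirmed contact with the tray floor before I let go. I then gripped the pull bar with 30 N and raised the lid along its hinge circle in two steps.

Last checks:
- **Lid:** at 0.79 rad (about 45 degrees), worked out from the height of the tool. The arm was at rest and the fingers were still closed on the 12 mm bar.
- **Coupling:** upright about 1 mm from the tray centre.
- **Bottle, cup, tape measure and elbow:** no visible movement in the top camera. One check flagged a change next to the cup and bottle. It was limited to two pixel columns at the edge of the window, where the arm comes into view.
- **Time:** about 20 s of the 64 s allowed.

Early on, the two cameras disagreed by 4 mm on the coupling and about 7 mm along the length of the bar. Both grasps came out at the expected widths (47.7 and 11.3 mm), so this did not matter.

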